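# Fit the slotted turntable onto the keyed spindle of the rotary drive

## Task

Set up the classroom rotary drive: take the turntable whose oblong hub has the long slot, turn it until the slot lines up with the flat key of the drive's spindle, and slide it down until it lies flat and fully home on the spindle's flange. Keep hold of it until the key is well inside the slot, then let go and draw clear; leave the other turntable, with the round hub, where it lies.

Things in the scene. Friction and masses are not known exactly. Their poses are not given: they have to be found in the camera images.
- hub_center (a point): Wanted turntable, loose, 0.35 kg, hub up: aluminium disc 120 mm across, 6 mm thick, with an oblong grey hub 64 (own x) x 38 mm (y), top 60 mm above the disc's underside. A slot 48 (x) x 22 mm (y) runs right through hub and disc. Point: on the axis, half-way up, 30 mm above the underside; z up. Grip across the 38 mm, above the disc. Same after half a turn.
- spindle_tip (a point): Tip of the drive's upright steel spindle, 126 mm above the bench; z up. Flat key, 36 mm along own x, 9 mm thick (y), 12 mm core; top 8 mm stepped to 26 x 6. 36 mm below the tip is the flange, 68 mm across, where the disc's underside rests (hub_center then 6 mm below tip). Slot passes the key within about 20 degrees (own x's, half turn alike) and 5 mm.
- drive: The rotary drive, a fixed white box 150 (own x) x 140 (y) x 70 mm high with a black round boss on top, 78 mm above the bench, that carries the spindle; origin at the centre of its underside, z up. The spindle stands over the origin and turns about z with light friction (0.06 N m), staying where it is left; its angle differs from the box's.
- round_center (a point): Other turntable, not wanted, loose: same disc, but a round hub 52 mm across with a 14 mm round hole, too small for the key. Point: on its axis, half-way up, 30 mm above the disc's underside. The two turntables may lie in either place.
Things that resemble listed ones, but are neither listed nor needed, are in the scene too. Leave any brown or green look-alike of the part that bears hub_center alone.

How it is judged:
By the outcome, as a careful person would: the job done as asked, in the order asked, and still so for the second after the job is handed in, with the robot touching nothing.
It also fails if it takes over 35 s, if anything falls off the work surface, if the arm or the gripper's body presses on something with over 40 N, if the wrist force passes 120 N, or if a joint passes its speed limit or range.

## Robot

A 6-joint arm with a two-finger parallel gripper is mounted at the origin on the work surface. World frame = base frame: x ahead of the robot, y to its left, z up, the work surface at z = 0. Lengths are in m, angles in rad, forces in N, time in s.
With the tool pointing down it reaches from about 0.35 to 0.775 m from the base axis. Payload 7.3 kg.
Tool frame: the origin (TCP) lies at the very end of the fingers, on their centre line; the grasp point (between the pads) lies 19 mm behind it (robot.hold_point_z is the distance from the TCP to the grasp point, in m); z points along the fingers, y is the direction in which the jaws open and shut (so a half turn about z gives the same grasp; the last joint's range is limited). The gripper opens to 92 mm and grips with 3 to 60 N. Pads are 19 mm wide; open, the fingers measure 130 mm over their backs; the gripper's body (75 mm by 190 mm) begins 47 mm behind the grasp point.
Start: joints at [-1.446, 0.342, 1.524, -0, 1.275, -0.146], TCP at [0.14, -0.506, 0.227] pointing down, gripper open.
Joint ranges: [-2.53, 2.53], [-0.77, 2.02], [0.04, 2.7], [-1, 4.14], [0.28, 2.66], [-3.11, 3.11]. Speed limits (rad/s): [2.57, 2.57, 3.14, 3.14, 3.14, 3.14].

## Interface

Orientations are given as [roll, pitch, yaw] about the fixed x, y, z axes, in that order (R = Rz(yaw) Ry(pitch) Rx(roll)).
In Python, from cell import monitor, viewer, robot gives the robot as it stands.
- The arm moves only by the tool move_arm, never from a script. Its argument "deltas" is a list of rows, each an object of numbers: "x", "y", "z": the shift along the tool's x, y, z in m; "wx", "wy", "wz": the turn, a rotation vector about the tool's x, y, z in degrees; "hand": the opening, from 0 (shut) to 1 (fully open). In form: [{"x": .., "y": .., "z": .., "wx": .., "wy": .., "wz": .., "hand": ..}, ...]. A call has 1 to 8 rows; each row is the pose to reach, as a shift and turn from the pose commanded when the call began, along the tool's axes at that moment; what a row does not reach only later rows make up. A row lasts 1/8 s, in which the tool goes at most 62.5 mm and 10.7 degrees, less where a joint would pass 70% of its speed; a pose out of reach is approached as far as the arm can. A call with a gripper value outside its range is refused whole. The fingers move at their own pace and stop on an object; "grip_force" is the grip in N (left out, the last holds). Time passes only in rows, so rows that repeat a pose let the fingers close. It gives the time, the measured TCP pose, the force and the opening at its end, in the units of the state.
- monitor.observe(): the state, without advancing time (a new reading comes with each control period).
- viewer.read_camera(name): name is "side" or "top"; returns the picture (480x640x3 uint8, red, green, blue); there is no depth.
- viewer.camera_params(name): a dict with "camera_matrix" (3x3 intrinsics, pixels), "R" (3x3) and "t" (3): a world point X has camera coordinates R X + t. Camera axes: x right, y down, z forward; pixel columns grow to the right and rows downward; lengths in m; the calibration is good to about 2 mm. A picture is of the moment at which its call begins. camera_params takes no time and is no camera call.
- robot.hand_in(): hands the job in, once; it reports no verdict.
The state is a dict: "time": time; "qpos": joint angles; "qvel": joint speeds; "joint_efforts": joint torques, N m; "tool_pos": TCP position; "tool_rot": TCP orientation; "contact_force": force on the tool from outside, world axes, zero at the start; "torque": the same for the moment, N m; "opening": finger opening in m.
Only numpy, scipy, OpenCV 4.12 (cv2) and the standard library are available. Lean on these libraries where they do the work, as an engineer would, in place of code of your own. Each camera call takes 0.05 s, during which the arm holds its last target. There are 200 camera calls.

## Working session

There is one attempt and no reset: what is moved stays moved. The work goes in short steps, Python scripts to look and compute and a tool call to move; the robot and the scene stay as the last step left them, time stands still between calls to the robot, and variables do not carry over. Pictures are saved under pics/ and viewed, about 8 in all and at most 12, crops included, and the job is handed in when it is done.

Besides the shell and the picture viewer there is one more tool, called after "Call:" as name(argument=value, ...) on one line, values as JSON. move_arm: Moves the arm, as the interface text tells. Its arguments: {"type":"object","properties":{"deltas":{"type":"array","items":{"type":"object","properties":{"x":{"type":"number"},"y":{"type":"number"},"z":{"type":"number"},"wx":{"type":"number"},"wy":{"type":"number"},"wz":{"type":"number"},"hand":{"type":"number"}}}},"grip_force":{"type":"number"}},"required":["deltas"]}

```bash
mkdir -p pics
cat > h.py <<'E'
import numpy as np, cv2
from cell import monitor, viewer, robot
def snap(n,name):
    im=np.asarray(viewer.read_camera(n)); cv2.imwrite(f'pics/{name}.png',im[:,:,::-1]); return im
def ray(n,uv,z):
    p=viewer.camera_params(n);K=np.array(p['camera_matrix']);R=np.array(p['R']);t=np.array(p['t'])
    c=-R.T@t; d=R.T@np.linalg.solve(K,[uv[0],uv[1],1]); return c+d*(z-c[2])/d[2]
def proj(n,X):
    p=viewer.camera_params(n);q=np.array(p['camera_matrix'])@(np.array(p['R'])@np.array(X)+np.array(p['t']));return q[:2]/q[2]
E
python3 - <<'E'
from h import *
for n in('top','side'):
    snap(n,n+'0'); p=viewer.camera_params(n); R=np.array(p['R']); print(n,-R.T@np.array(p['t']),R[2],p['camera_matrix'][0][0])
print(monitor.observe())
E
```

```text
top [0.45348373 0.10559502 1.23384798] [ 0.05216516 -0.01486505 -0.99852783] 621.1479184367089
side [0.29785616 0.77120482 0.63975366] [ 0.24514615 -0.74430466 -0.62121972] 437.7122792378675
{'time': 0.1, 'qpos': array([-1.44597388e+00,  3.42652326e-01,  1.52490241e+00,  1.84696102e-05,
        1.27540277e+00, -1.45982205e-01]), 'qvel': array([ 0.00131967, -0.00052664, -0.00293295,  0.00303119,  0.00010437,
       -0.00135749]), 'joint_efforts': array([ 9.41384315e-04, -4.32006526e+01, -2.44694352e+01,  7.19039887e-02,
        5.26313356e-02, -4.78248592e-05]), 'tool_pos': array([ 0.1404324 , -0.50550131,  0.2261215 ]), 'tool_rot': array([-3.14024489e+00, -2.16011229e-04,  2.70799113e-01]), 'contact_force': array([-0.23562239, -0.37294745, -1.60090714]), 'torque': array([ 0.01821764, -0.03842688,  0.00840264]), 'opening': 0.09179701737776948}
```

View pics/top0.png

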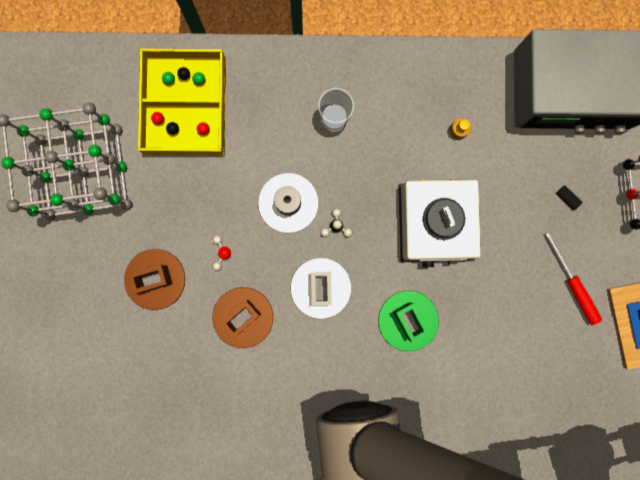

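View pics/side0.png

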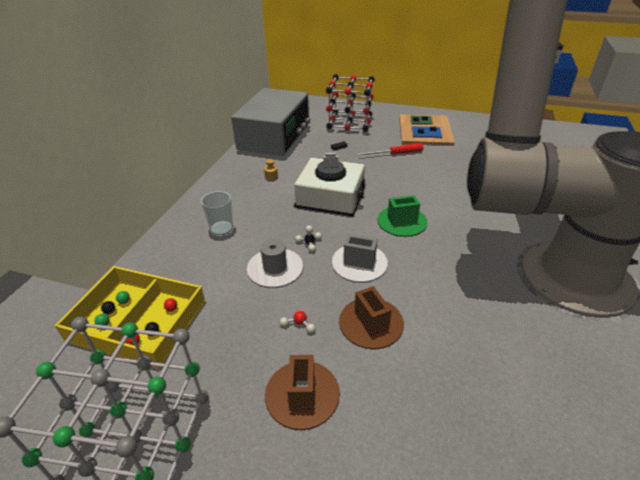

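The wanted part is the white disc with the oblong grey hub at top px (321,288). The round hub is at (288,203), the brown look-alikes are at (154,279) and (243,317), and the green one is at (409,320). The drive is at (441,220). Next I'll confirm with an enlarged crop and measure.

Run:
```python
from h import *
im=cv2.imread('pics/top0.png')
a=cv2.resize(im[250:325,285:360],(400,400),interpolation=cv2.INTER_CUBIC)
b=cv2.resize(im[180:255,405:480],(400,400),interpolation=cv2.INTER_CUBIC)
cv2.imwrite('pics/crop0.png',np.hstack([a,b]))
# disc: white mask
hsv=cv2.cvtColor(im,cv2.COLOR_BGR2HSV)
m=((hsv[...,2]>200)&(hsv[...,1]<30)).astype(np.uint8)
cs,_=cv2.findContours(m,cv2.RETR_EXTERNAL,cv2.CHAIN_APPROX_NONE)
for c in cs:
    if cv2.contourArea(c)>800:
        w=np.array([ray('top',p[0],.006)[:2] for p in c]).astype(np.float32)
        h=cv2.convexHull(w); print(cv2.boundingRect(c),cv2.minEnclosingCircle(h),cv2.minAreaRect(h))
# drive body top at z=.07
        w=np.array([ray('top',p[0],.07)[:2] for p in c]).astype(np.float32)
        print('   z.07',cv2.minAreaRect(w))
```

```text
(291, 258, 60, 61) ((0.43902549147605896, 0.08475537598133087), 0.05974612385034561) ((0.4396193027496338, 0.08509330451488495), (0.11714248359203339, 0.11710702627897263), 45.36882781982422)
   z.07 ((0.44034191966056824, 0.08616190403699875), (0.11103662848472595, 0.11100298166275024), 45.36903762817383)
(407, 181, 72, 77) ((0.5772649049758911, -0.15811780095100403), 0.10122747719287872) ((0.5772148370742798, -0.15769438445568085), (0.151610866189003, 0.1403791904449463), 1.0038189888000488)
   z.07 ((0.5707656145095825, -0.1439708173274994), (0.14370834827423096, 0.13306207954883575), 1.0038236379623413)
(259, 173, 59, 60) ((0.6079569458961487, 0.1504860520362854), 0.05971461161971092) ((0.6077796816825867, 0.15051013231277466), (0.1177535131573677, 0.11515714973211288), 0.5969128012657166)
   z.07 ((0.5997371673583984, 0.14816898107528687), (0.11161576956510544, 0.10915471613407135), 0.5969182252883911)
```

View pics/crop0.png

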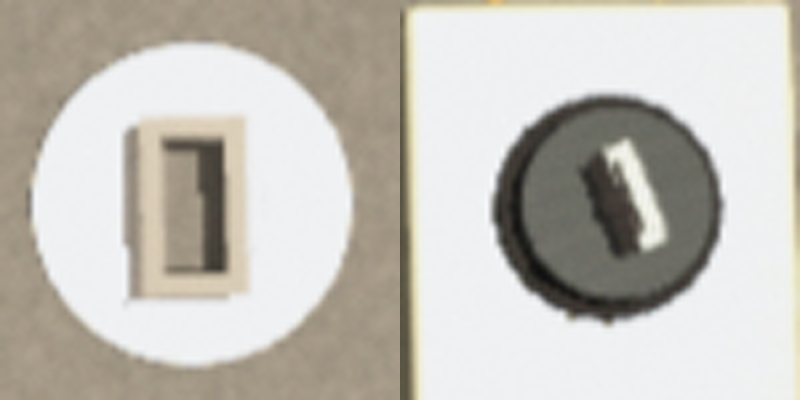

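The crop (left) shows the oblong grey hub with its through slot, long side nearly vertical in the image. On the right the key is bright, about px (449,217), leaning to the lower right. Next: measure both.

Run:
```python
from h import *
im=cv2.imread('pics/top0.png'); 
hsv=cv2.cvtColor(im,cv2.COLOR_BGR2HSV)
def rect(m,off,z,tag):
    n,l,s,_=cv2.connectedComponentsWithStats(m.astype(np.uint8),connectivity=4); i=1+np.argmax(s[1:,4])
    c=max(cv2.findContours((l==i).astype(np.uint8),cv2.RETR_EXTERNAL,cv2.CHAIN_APPROX_NONE)[0],key=len)
    w=np.array([ray('top',p[0]+np.array(off),z)[:2] for p in c]).astype(np.float32)
    (cx,cy),(a,b),_=r=cv2.minAreaRect(w); B=cv2.boxPoints(r); e=max([B[1]-B[0],B[2]-B[1]],key=np.linalg.norm)
    print(tag,s[i],'c',cx,cy,'size',a,b,'yaw of long',np.degrees(np.arctan2(e[1],e[0]))%180)
s=hsv[268:310,300:342]; rect((s[...,2]>150)&(s[...,2]<232)&(s[...,1]>25),(300,268),.06,'hub')
s=hsv[200:233,437:462]
for z in(.118,.122,.126): rect(s[...,2]>150,(437,200),z,'key')
print(proj('top',[.44,.085,.06]))
# side key
im2=cv2.imread('pics/side0.png'); a=cv2.resize(im2[140:215,285:385],(800,600),interpolation=cv2.INTER_CUBIC); cv2.imwrite('pics/crop1.png',a)
for X in([.5765,-.16,.126],[.5708,-.144,.126],[.5708,-.144,.078]): print((proj('side',X)-[285,140])*8)
```

```text
hub [  9   4  22  34 577] c 0.4382632076740265 0.08793571591377258 size 0.06213244050741196 0.03966020420193672 yaw of long 0.27188408
key [ 6  6 12 21 94] c 0.5711671113967896 -0.14499953389167786 size 0.037688497453927994 0.010097452439367771 yaw of long 21.020296
key [ 6  6 12 21 94] c 0.5707452893257141 -0.14410126209259033 size 0.03755340352654457 0.01006127055734396 yaw of long 21.020304
key [ 6  6 12 21 94] c 0.5703234076499939 -0.14320294559001923 size 0.03741825371980667 0.01002504862844944 yaw of long 21.020359
[321.05593058 287.5584602 ]
[352.37372448  78.36145626]
[355.34722343 104.79315297]
[355.81410308 241.85804006]
```

View pics/crop1.png

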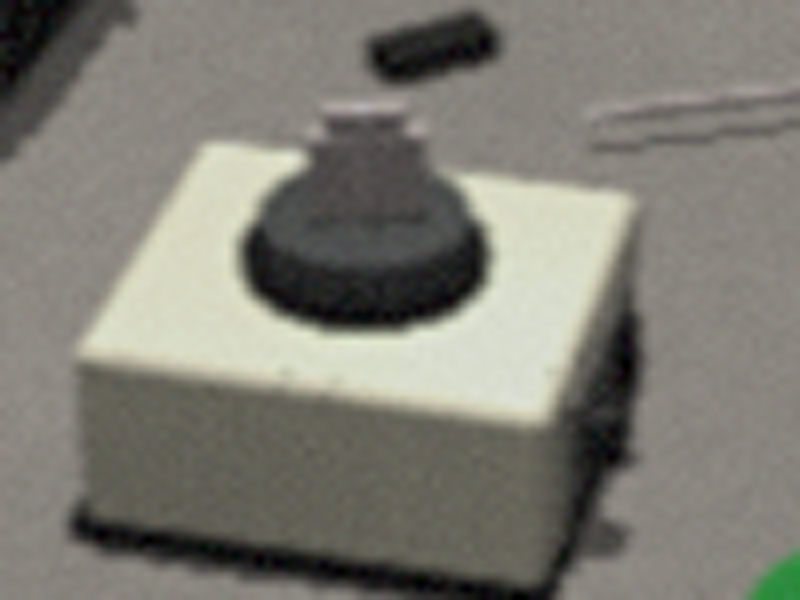

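Target hub ≈ (0.439, 0.086), yaw 0.3°. Spindle ≈ (0.571, −0.1445), key yaw 21°. The side crop agrees within about 2 mm: key tip at crop px (365,106) against (355,105) predicted. Now approaching.

Call:
move_arm(deltas=[{"x":0.04,"y":-0.024,"wz":3,"hand":1},{"x":0.08,"y":-0.048,"wz":6,"hand":1},{"x":0.12,"y":-0.072,"wz":9,"hand":1},{"x":0.16,"y":-0.096,"wz":12,"hand":1},{"x":0.2,"y":-0.12,"wz":15,"hand":1},{"x":0.24,"y":-0.145,"wz":15.2,"hand":1},{"x":0.28,"y":-0.17,"wz":15.2,"hand":1},{"x":0.3,"y":-0.182,"wz":15.2,"hand":1}], grip_force=30)

```text
schema error: expected keys x, y, z, wx, wy, wz, hand
```

Call:
move_arm(deltas=[{"x":0.04,"y":-0.024,"z":0,"wx":0,"wy":0,"wz":3,"hand":1},{"x":0.08,"y":-0.048,"z":0,"wx":0,"wy":0,"wz":6,"hand":1},{"x":0.12,"y":-0.072,"z":0,"wx":0,"wy":0,"wz":9,"hand":1},{"x":0.16,"y":-0.096,"z":0,"wx":0,"wy":0,"wz":12,"hand":1},{"x":0.2,"y":-0.12,"z":0,"wx":0,"wy":0,"wz":15,"hand":1},{"x":0.24,"y":-0.145,"z":0,"wx":0,"wy":0,"wz":15.2,"hand":1},{"x":0.28,"y":-0.17,"z":0,"wx":0,"wy":0,"wz":15.2,"hand":1},{"x":0.3,"y":-0.182,"z":0,"wx":0,"wy":0,"wz":15.2,"hand":1}], grip_force=30)

```text
time: 1.1
tool_pos: [0.3818, -0.2483, 0.2265]
tool_rot: [-3.141, 0.0, 0.008]
contact_force: [-0.6, 0.1, 0.0]
opening: 0.0918
```

Call:
move_arm(deltas=[{"x":0.008,"y":-0.045,"z":0.0,"wx":0,"wy":0,"wz":0,"hand":1},{"x":0.016,"y":-0.09,"z":0.0,"wx":0,"wy":0,"wz":0,"hand":1},{"x":0.025,"y":-0.14,"z":0.02,"wx":0,"wy":0,"wz":0,"hand":1},{"x":0.034,"y":-0.19,"z":0.04,"wx":0,"wy":0,"wz":0,"hand":1},{"x":0.043,"y":-0.24,"z":0.06,"wx":0,"wy":0,"wz":0,"hand":1},{"x":0.051,"y":-0.285,"z":0.08,"wx":0,"wy":0,"wz":0,"hand":1},{"x":0.057,"y":-0.32,"z":0.1,"wx":0,"wy":0,"wz":0,"hand":1},{"x":0.0585,"y":-0.334,"z":0.106,"wx":0,"wy":0,"wz":0,"hand":1}])

```text
time: 2.1
tool_pos: [0.4366, 0.0855, 0.1195]
tool_rot: [3.141, 0.003, 0.008]
contact_force: [0.7, 0.6, 0.5]
opening: 0.0919
```

Call:
move_arm(deltas=[{"x":0,"y":0,"z":0,"wx":0,"wy":0,"wz":0,"hand":1},{"x":0,"y":0,"z":0,"wx":0,"wy":0,"wz":0,"hand":1}])

```text
time: 2.35
tool_pos: [0.4378, 0.0831, 0.1213]
tool_rot: [3.141, -0.001, 0.005]
contact_force: [-0.1, 0.8, -0.4]
opening: 0.0913
```

Run:
```python
from h import *
s=monitor.observe(); print(s['tool_pos'],s['tool_rot'])
b=snap('side','s1'); a=snap('top','t1')
p=proj('side',[.439,.086,.06]).astype(int); q=proj('top',[.439,.086,.06]).astype(int)
f=lambda i,c:cv2.resize(i[c[1]-60:c[1]+60,c[0]-60:c[0]+60],(400,400),interpolation=cv2.INTER_CUBIC)
cv2.imwrite('pics/c1.png',np.hstack([f(b,p),f(a,q)])[:,:,::-1])
```

```text
[0.43784628 0.08308525 0.12126262] [ 3.14119330e+00 -9.04217747e-04  4.69267096e-03]
```

View pics/c1.png

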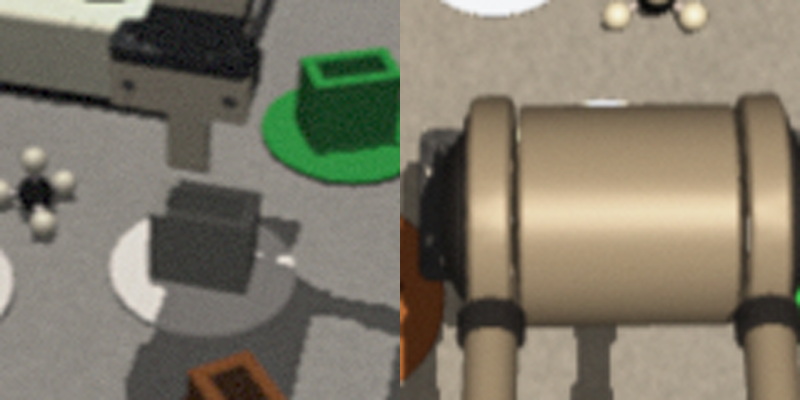

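The side crop shows the finger above the hub, which sits at about (205,230) in the crop and is centred under the gripper. Descending and gripping.

Call:
move_arm(deltas=[{"x":0.001,"y":-0.002,"z":0.025,"wx":0,"wy":0,"wz":0,"hand":1},{"x":0.001,"y":-0.002,"z":0.05,"wx":0,"wy":0,"wz":0,"hand":1},{"x":0.001,"y":-0.002,"z":0.075,"wx":0,"wy":0,"wz":0,"hand":1},{"x":0.001,"y":-0.002,"z":0.09,"wx":0,"wy":0,"wz":0,"hand":1},{"x":0.001,"y":-0.002,"z":0.099,"wx":0,"wy":0,"wz":0,"hand":1},{"x":0.001,"y":-0.002,"z":0.099,"wx":0,"wy":0,"wz":0,"hand":1},{"x":0.001,"y":-0.002,"z":0.099,"wx":0,"wy":0,"wz":0,"hand":0.5},{"x":0.001,"y":-0.002,"z":0.099,"wx":0,"wy":0,"wz":0,"hand":0.3}])

```text
time: 3.45
tool_pos: [0.4389, 0.086, 0.0223]
tool_rot: [3.142, -0.001, 0.006]
contact_force: [-0.2, -0.6, -0.1]
opening: 0.0764
```

Call:
move_arm(deltas=[{"x":0,"y":0,"z":0,"wx":0,"wy":0,"wz":0,"hand":0.2},{"x":0,"y":0,"z":0,"wx":0,"wy":0,"wz":0,"hand":0},{"x":0,"y":0,"z":0,"wx":0,"wy":0,"wz":0,"hand":0},{"x":0,"y":0,"z":0,"wx":0,"wy":0,"wz":0,"hand":0},{"x":0,"y":0,"z":0,"wx":0,"wy":0,"wz":0,"hand":0},{"x":0,"y":0,"z":0,"wx":0,"wy":0,"wz":0,"hand":0}])

```text
time: 4.2
tool_pos: [0.4385, 0.086, 0.0217]
tool_rot: [3.141, 0.0, 0.006]
contact_force: [-0.4, -2.1, 1.7]
opening: 0.0379
```

Call:
move_arm(deltas=[{"x":0,"y":0,"z":-0.01,"wx":0,"wy":0,"wz":0,"hand":0},{"x":0,"y":0,"z":-0.035,"wx":0,"wy":0,"wz":0,"hand":0},{"x":0,"y":0,"z":-0.065,"wx":0,"wy":0,"wz":0,"hand":0},{"x":0,"y":0,"z":-0.095,"wx":0,"wy":0,"wz":0,"hand":0},{"x":0,"y":0,"z":-0.125,"wx":0,"wy":0,"wz":0,"hand":0},{"x":0,"y":0,"z":-0.15,"wx":0,"wy":0,"wz":0,"hand":0},{"x":0,"y":0,"z":-0.165,"wx":0,"wy":0,"wz":0,"hand":0},{"x":0,"y":0,"z":-0.17,"wx":0,"wy":0,"wz":0,"hand":0}])

```text
time: 5.2
tool_pos: [0.4384, 0.0862, 0.1926]
tool_rot: [-3.142, -0.001, 0.006]
contact_force: [0.6, 0.6, -5.3]
opening: 0.0378
```

Call:
move_arm(deltas=[{"x":0.01,"y":0.018,"z":0,"wx":0,"wy":0,"wz":-2,"hand":0},{"x":0.03,"y":0.052,"z":0,"wx":0,"wy":0,"wz":-5,"hand":0},{"x":0.05,"y":0.088,"z":0,"wx":0,"wy":0,"wz":-8,"hand":0},{"x":0.07,"y":0.124,"z":0,"wx":0,"wy":0,"wz":-11,"hand":0},{"x":0.09,"y":0.16,"z":0,"wx":0,"wy":0,"wz":-14,"hand":0},{"x":0.11,"y":0.195,"z":0,"wx":0,"wy":0,"wz":-17,"hand":0},{"x":0.125,"y":0.22,"z":0,"wx":0,"wy":0,"wz":-20,"hand":0},{"x":0.131,"y":0.231,"z":0,"wx":0,"wy":0,"wz":-20.7,"hand":0}])

```text
time: 6.2
tool_pos: [0.5706, -0.1452, 0.1904]
tool_rot: [-3.14, 0.002, 0.366]
contact_force: [0.6, 0.8, -4.5]
opening: 0.0378
```

Call:
move_arm(deltas=[{"x":0,"y":0,"z":0,"wx":0,"wy":0,"wz":0,"hand":0},{"x":0,"y":0,"z":0,"wx":0,"wy":0,"wz":0,"hand":0},{"x":0,"y":0,"z":0,"wx":0,"wy":0,"wz":0,"hand":0}])

```text
time: 6.58
tool_pos: [0.5704, -0.1432, 0.1919]
tool_rot: [-3.141, 0.0, 0.368]
contact_force: [-1.1, 0.3, -3.8]
opening: 0.0375
```

Run:
```python
from h import *
s=monitor.observe(); print(s['tool_pos'],s['tool_rot'],s['opening'],s['contact_force'])
b=snap('side','s2'); 
p=proj('side',[.571,-.1445,.15]).astype(int)
cv2.imwrite('pics/c2.png',cv2.resize(b[p[1]-60:p[1]+60,p[0]-80:p[0]+80],(800,600),interpolation=cv2.INTER_CUBIC)[:,:,::-1])
u=s['tool_pos'].copy(); u[2]-=.022   # disc underside centre
print('disc expected',(proj('side',u)-p+[80,60])*5,'tip',(proj('side',[.571,-.1445,.126])-p+[80,60])*5, 'hubtop',(proj('side',u+[0,0,.06])-p+[80,60])*5)
```

```text
[ 0.57043227 -0.14316879  0.19192496] [-3.14143045e+00  5.33822619e-05  3.67589346e-01] 0.03747871279563904 [-1.08304815  0.3088638  -3.82010042]
disc expected [402.05513571 263.6538559 ] tip [401.99023695 344.9673961 ] hubtop [401.65439972 143.36548462]
```

View pics/c2.png

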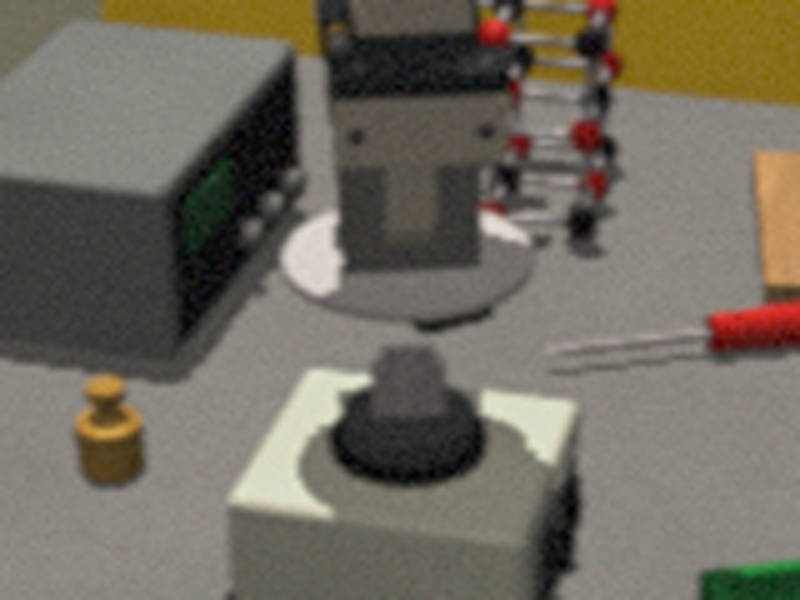

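In the crop the spindle tip at (408,347) lies below the hub (x 340–480, centre 410) and the disc centre (408,263). Both are offset the same ~6 px from prediction, so the camera bias cancels and they are aligned. Lowering now while watching the force.

Call:
move_arm(deltas=[{"x":0,"y":0,"z":0.012,"wx":0,"wy":0,"wz":0,"hand":0},{"x":0,"y":0,"z":0.024,"wx":0,"wy":0,"wz":0,"hand":0},{"x":0,"y":0,"z":0.034,"wx":0,"wy":0,"wz":0,"hand":0},{"x":0,"y":0,"z":0.042,"wx":0,"wy":0,"wz":0,"hand":0},{"x":0,"y":0,"z":0.047,"wx":0,"wy":0,"wz":0,"hand":0},{"x":0,"y":0,"z":0.051,"wx":0,"wy":0,"wz":0,"hand":0},{"x":0,"y":0,"z":0.055,"wx":0,"wy":0,"wz":0,"hand":0}])

```text
time: 7.5
tool_pos: [0.571, -0.1443, 0.1367]
tool_rot: [3.141, -0.0, 0.367]
contact_force: [0.4, -0.3, -5.2]
opening: 0.0377
```

Tip is ~11 mm inside with no contact force; continuing down.

Call:
move_arm(deltas=[{"x":0,"y":0,"z":0.005,"wx":0,"wy":0,"wz":0,"hand":0},{"x":0,"y":0,"z":0.01,"wx":0,"wy":0,"wz":0,"hand":0},{"x":0,"y":0,"z":0.015,"wx":0,"wy":0,"wz":0,"hand":0},{"x":0,"y":0,"z":0.019,"wx":0,"wy":0,"wz":0,"hand":0},{"x":0,"y":0,"z":0.021,"wx":0,"wy":0,"wz":0,"hand":0},{"x":0,"y":0,"z":0.023,"wx":0,"wy":0,"wz":0,"hand":0}])

```text
time: 8.25
tool_pos: [0.5708, -0.1442, 0.1136]
tool_rot: [3.141, -0.0, 0.367]
contact_force: [0.5, 0.3, -4.0]
opening: 0.0378
```

Call:
move_arm(deltas=[{"x":0,"y":0,"z":0.001,"wx":0,"wy":0,"wz":0,"hand":0},{"x":0,"y":0,"z":0.002,"wx":0,"wy":0,"wz":0,"hand":0},{"x":0,"y":0,"z":0.002,"wx":0,"wy":0,"wz":0,"hand":0}])

```text
time: 8.62
tool_pos: [0.5708, -0.1442, 0.1118]
tool_rot: [3.141, -0.0, 0.367]
contact_force: [-0.3, 0.8, -4.5]
opening: 0.0378
```

Call:
move_arm(deltas=[{"x":0,"y":0,"z":0.0005,"wx":0,"wy":0,"wz":0,"hand":0},{"x":0,"y":0,"z":0.001,"wx":0,"wy":0,"wz":0,"hand":0},{"x":0,"y":0,"z":0.001,"wx":0,"wy":0,"wz":0,"hand":0}])

```text
time: 9.0
tool_pos: [0.5709, -0.1442, 0.1117]
tool_rot: [3.141, -0.001, 0.367]
contact_force: [-3.0, 1.4, 6.4]
opening: 0.0379
```

Contact with the flange (force +6.4 N up, height as predicted). Release and rise.

Call:
move_arm(deltas=[{"x":0,"y":0,"z":0,"wx":0,"wy":0,"wz":0,"hand":0.5},{"x":0,"y":0,"z":0,"wx":0,"wy":0,"wz":0,"hand":0.7},{"x":0,"y":0,"z":0,"wx":0,"wy":0,"wz":0,"hand":0.9},{"x":0,"y":0,"z":0,"wx":0,"wy":0,"wz":0,"hand":0.9},{"x":0,"y":0,"z":0,"wx":0,"wy":0,"wz":0,"hand":0.9},{"x":0,"y":0,"z":0,"wx":0,"wy":0,"wz":0,"hand":0.9}])

```text
time: 9.75
tool_pos: [0.5708, -0.1442, 0.1107]
tool_rot: [3.141, 0.0, 0.367]
contact_force: [-0.1, 0.3, 0.5]
opening: 0.0822
```

Call:
move_arm(deltas=[{"x":0,"y":0,"z":-0.01,"wx":0,"wy":0,"wz":0,"hand":0.9},{"x":0,"y":0,"z":-0.03,"wx":0,"wy":0,"wz":0,"hand":0.9},{"x":0,"y":0,"z":-0.06,"wx":0,"wy":0,"wz":0,"hand":0.9},{"x":0,"y":0,"z":-0.09,"wx":0,"wy":0,"wz":0,"hand":0.9},{"x":0,"y":0,"z":-0.12,"wx":0,"wy":0,"wz":0,"hand":0.9},{"x":-0.03,"y":0,"z":-0.13,"wx":0,"wy":0,"wz":0,"hand":0.9},{"x":-0.07,"y":0,"z":-0.13,"wx":0,"wy":0,"wz":0,"hand":0.9},{"x":-0.1,"y":0,"z":-0.13,"wx":0,"wy":0,"wz":0,"hand":0.9}])

```text
time: 10.75
tool_pos: [0.4763, -0.1804, 0.2417]
tool_rot: [3.14, -0.001, 0.367]
contact_force: [-0.3, -0.3, -0.2]
opening: 0.0826
```

Call:
move_arm(deltas=[{"x":-0.04,"y":0.02,"z":0,"wx":0,"wy":0,"wz":0,"hand":0.9},{"x":-0.08,"y":0.06,"z":0,"wx":0,"wy":0,"wz":0,"hand":0.9},{"x":-0.1,"y":0.1,"z":0,"wx":0,"wy":0,"wz":0,"hand":0.9},{"x":-0.1,"y":0.12,"z":0,"wx":0,"wy":0,"wz":0,"hand":0.9},{"x":-0.1,"y":0.12,"z":0,"wx":0,"wy":0,"wz":0,"hand":0.9}])

```text
time: 11.38
tool_pos: [0.427, -0.3291, 0.241]
tool_rot: [3.141, -0.0, 0.365]
contact_force: [0.0, 0.0, -0.4]
opening: 0.0827
```

Run:
```python
from h import *
s=monitor.observe(); print(s['time'],s['tool_pos'],s['contact_force'])
b=snap('side','s3'); a=snap('top','t3')
p=proj('side',[.571,-.1445,.1]).astype(int);q=proj('top',[.571,-.1445,.1]).astype(int)
f=lambda i,c:cv2.resize(i[c[1]-50:c[1]+50,c[0]-50:c[0]+50],(400,400),interpolation=cv2.INTER_CUBIC)
cv2.imwrite('pics/c3.png',np.hstack([f(b,p),f(a,q)])[:,:,::-1])
for z in(.096,.15): print((proj('side',[.571,-.1445,z])-p+50)*4)
```

```text
11.375 [ 0.42701505 -0.32908854  0.24103659] [ 0.03987039  0.04111373 -0.35896964]
[201.74093156 207.23823667]
[201.46940429 128.25958648]
```

View pics/c3.png

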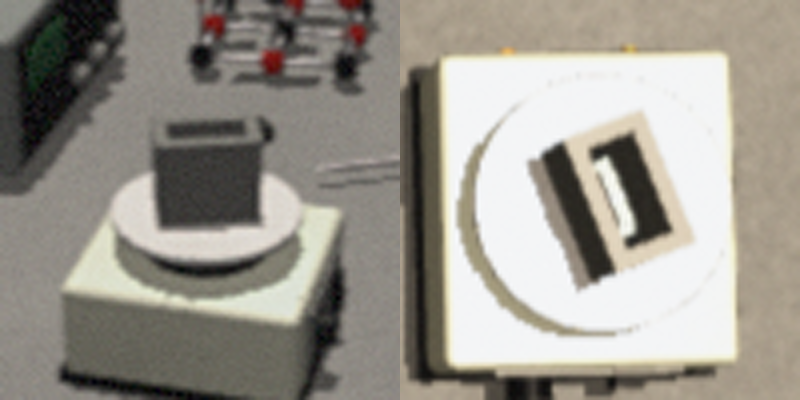

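The disc lies level on the flange (side crop, disc about (207,212)), and the key shows inside the slot at (615,200) in the top crop, aligned with it. The hub is clear of the robot. Handing in.

```bash
python3 -c "
from h import *
print(robot.hand_in())"
```

```text
the job is handed in; nothing more can be done
None
```

I fitted the oblong-hub turntable onto the drive's spindle and handed the job in at about 11.5 s. The hand-in reports no verdict, so success is judged from my own checks.

- **Moves:** I gripped the turntable across its 38 mm and turned it about 21° to match the key. I lowered it until the flange pushed back at about 6 N, at the predicted height, then released it and moved the arm clear.
- **Last checks:** the side and top pictures show the disc level on the flange, with the key inside the slot and aligned with it. The wrist reads near zero force. The round-hub turntable and the brown and green look-alikes were not touched.
- **Disagreements:** the side camera was offset about 1 px from prediction, equally on the spindle and the part, so it cancelled. Nothing else disagreed, and the only failed call was the first move, refused for missing keys before anything moved.

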